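Hook a slipped key out from under a fixture bridge and seat it on the stop

ROBOT

A 6-joint arm with a two-finger parallel gripper is mounted at the origin on a cart in front of the work surface, level with it; the furniture and walls round the work are solid. World frame = base frame: x ahead of the robot, y to its left, z up, the work surface at z = 0. Lengths are in mm, angles in degrees, forces in N, time in s.
With the tool pointing down it reaches from about 300 to 850 mm from the base axis. Payload 4.2 kg.
Tool frame: the origin (TCP) lies midway between the tips of the shut fingers; the grasp point (between the pads) lies 19 mm behind it; z points along the fingers, y is the line along which they close (so a half turn about z gives the same grasp; the last joint's range is limited). The gripper opens to 91 mm and grips with 3 to 60 N. Pads are 32 mm wide; open, the fingers measure 118 mm over their backs; the gripper's body (76 mm by 178 mm) begins 60 mm behind the grasp point.
Start: joints at [62.452, 18.312, 89.639, -0, 72.044, -1.146], TCP at [255.689, 515.044, 174.776] pointing down, gripper open.
Joint ranges: [-177.97, 177.97], [-48.28, 115.42], [12.27, 149.76], [-77.06, 257.06], [2.81, 150.46], [-146.56, 146.56]. Speed limits (degrees/s): [147.25, 147.25, 180, 180, 180, 180].

INTERFACE

Orientations are given as [roll, pitch, yaw] about the fixed x, y, z axes, in that order (R = Rz(yaw) Ry(pitch) Rx(roll)).
In Python, from workcell import env gives the robot as it stands.
- The arm moves only by the shell command python3 -m jog 'ROWS' [FORCE]. ROWS is a JSON object of lists of equal length, an entry for each row: "jaw": the finger opening in mm, from 0 to 91.2; "slide": the shift along the tool's x, y, z in units of 30 mm (1.0 is 30 mm), a list of three; "spin": the turn about the tool's z in units of 8 degrees (1.0 is 8 degrees). In form: {"jaw": [jaw, ...], "slide": [[dx, dy, dz], ...], "spin": [spin, ...]}. A call has 1 to 10 rows; each row shifts and turns the commanded pose from where the row before left it, along the tool's axes as they then stand; what a row does not reach is not made up. A row lasts 1/10 s, in which the tool goes at most 50 mm and 8.59 degrees, less where a joint would pass 70% of its speed; a pose out of reach is approached as far as the arm can. A call is refused whole if a number of a shift passes 1 or a number of a turn 1, either way. A call with a gripper value outside its range is refused whole. The fingers move at their own pace and stop on an object; FORCE is the grip in N (left out, the last holds). Time passes only in rows, so rows that do not move let the fingers close. It gives the time, the measured TCP pose, the force, the opening and the grip force at its end, in the units of the state.
- env.state(): the state, without advancing time (a new reading comes with each control period).
- env.grab_frame(name): name is "scene" or "top" or "wrist"; returns the picture (384x512x3 uint8, red, green, blue); there is no depth.
- env.camera_model(name): a dict with "fx", "fy", "cx", "cy" (pixels), "camera_from_world" (4x4, takes a point from world to camera coordinates). Camera axes: x right, y up, looking along -z (the intrinsics and any distortion apply to the point x, -y, -z); pixel columns grow to the right and rows downward; lengths in mm; the calibration is good to about 2 mm. A picture is of the moment at which its call begins: read the wrist's pose just before it. camera_model takes no time and is no camera call; for the wrist camera it gives the pose at the moment of the call.
- env.job_done(): hands the job in; it is judged then, once.
The state is a dict: "time_s": time; "qpos": joint angles; "qvel": joint speeds; "effort": joint torques, N m; "ee_pos": TCP position; "ee_rot": TCP orientation; "force": force on the tool from outside, world axes, zero at the start; "torque": the same for the moment, N m; "gripper_width": finger opening in mm; "gripper_force": force on a finger pad.
Only numpy, scipy, OpenCV 4.12 (cv2) and the standard library are available. Lean on these libraries where they do the work, as an engineer would, in place of code of your own. Each camera call takes 0.05 s, during which the arm holds its last target. There are 200 camera calls.

TASK

The small steel key has slid back under the bridge of the slot fixture, where no finger reaches. Take the hooked pick out of its rest, reach over the key under the bridge, drop the toe behind it, and with the pick alone drag it forward along the slot until it bears on the end of the stop's adjusting screw; hold it there with a steady pull of about 10 N (never more than 13 N) for two seconds, and do not knock hard against the fixture. Leave the key lying by the stop, stand the pick back in its rest as you found it, and leave everything else alone.

Things in the scene. Friction and masses are not known exactly. Their poses are not given: they have to be found in the camera images.
- fixture: Fixed painted slot fixture, 200 x 70 mm, on a 46 mm riser. Origin on the riser top; x along the slot towards the bridge; spans x -105 to +95 mm. Slot 14 mm wide at y = 0: floor z = 16 mm, rails to z = 36, open at the front (-x), end wall at x = +85. An aluminium bridge roofs it from x = +20 to the rear: underside z = 56, top 64, screw heads 69; posts leave 30 mm width above the rails.
- stop: Fixed dark steel stop block in the slot, 22 mm long, 13.5 wide, 9 high. Origin at the bottom centre of its face that looks to the bridge, on the slot floor; x as the fixture's (the block lies on its -x side), at fixture x -75 to -60 mm. A 7 mm adjusting screw, axis 5 mm above the floor, sticks out of that face by 2 to 20 mm, unmeasured and different each time: the key meets the screw's end.
- key: Loose plain steel bar 40 mm long (its x), 12 wide, 10 high, about 60 g; origin at the centre of its underside. It lies along the slot on its floor, its middle at fixture x +30 to +45 mm, mostly under the bridge. Its -x end meets the stop's screw; seated, its origin is 22 to 40 mm from the stop's.
- pick: Loose hooked pick, 120 g. Origin under the handle axis, level with the toe's lower end; z up. Wooden handle 18 (x) x 22 mm (y), z 52 to 98 mm; grip it from above near z = 72. Steel shank 10 x 6 mm below. Foot bar 6 mm wide, z 14 to 21, runs from x = -12 to +93 mm; at its far end a 6 x 6 mm toe points down to z = 0.
- pick_toe (a point): Centre of the lower end of the pick's toe (pick x = +90 mm, z = 0).
- rest: Fixed painted rest for the pick, 132 x 42 x 51 mm on a 46 mm riser; groove 7.6 mm wide, flared on top to about 22 mm. Origin on the riser top under the standing pick's handle; x along the groove towards the toe's end. The foot lies on the groove's floor at z = 20 mm, the toe hangs in a pit at x 77 to 104. The standing pick has the rest's yaw and its origin is 6 mm above the rest's.
- flange: Bystander: loose round flange, 70 mm across, 31 mm high; origin under its centre.
- glue_bottle: Bystander: loose glue bottle standing upright, 41 mm across, 131 mm high; origin under its middle.

How it is judged (in metres and radians):
On the way, in this order (a step that is already met when the one before it is completed fails the run):
1. the pick's toe is down in the slot behind the key (x of pick_toe in the frame of key between 0.021 and 0.045 m and y of pick_toe in the frame of key between -0.008 and 0.008 m and z of pick_toe in the frame of key between -0.004 and 0.006 m), for 0.1 s.
2. the key is held against the stop (its screw) by the pick, with 7 N or more, for over a second (contact force between key and stop above 7 N and contact force between pick and key above 7 N and x of pick_toe in the frame of key above 0.02 m), for 1.2 s.
At the end, for the whole second after the job is handed in: The key lies flat on the slot floor, along the slot, its end 0 to 22.5 mm in front of the stop block's face, by the screw; the pick stands upright (within 7 degrees) in its rest with the toe in the pit, its origin within 4 mm of its standing height; both are at rest (x of key in the frame of stop between 0.02 and 0.0425 m and y of key in the frame of stop between -0.004 and 0.004 m and z of key in the frame of stop between -0.003 and 0.003 m and angle between the x axis of key and the x axis of stop, either way round below 0.15 rad and linear speed of each of key, pick below 0.01 m/s and distance between pick and rest below 0.012 m and z of pick in the frame of rest between 0.002 and 0.01 m and angle between pick's own z axis and vertical below 0.12 rad and x of pick_toe in the frame of rest between 0.078 and 0.104 m); the robot touches nothing.
It fails at once if the pick loads the key or the stop, or the key the stop, with more than 15 N, or the pick hits the fixture with more than 25 N (contact force between pick and key above 15 N or contact force between pick and fixture above 25 N or contact force between any of pick, key and stop above 15 N).
It fails at once if the robot touches the key itself (contact force between any of the fingers, the arm and key above 0.3 N).
It fails at once if the robot's hand or arm hits the fixture (contact force between any of the fingers, the arm and fixture above 10 N).
It fails at once if a bystander is moved (distance of any of flange, glue_bottle from where it was at the start of the episode above 0.03 m).
It also fails if it takes over 67 s, if anything falls off the work surface, if the arm or the gripper's body presses on something with over 40 N, if the wrist force passes 120 N, or if a joint passes its speed limit or range.

## Working session

There is one attempt and no reset: what is moved stays moved. The work goes in short steps, Python scripts to look and compute and a shell command to move; the robot and the scene stay as the last step left them, time stands still between calls to the robot, and variables do not carry over. Pictures are saved under pics/ and viewed, at most 10 in all, crops included, and the job is handed in when it is done.

```bash
ls; mkdir -p pics; python3 - <<'E'
from workcell import env
import cv2,json
s=env.state();print({k:s[k] for k in('time_s','ee_pos','ee_rot','force','gripper_width')})
import numpy as np
np.set_printoptions(precision=4,suppress=True)
for n in('scene','top'):
    f=env.grab_frame(n);cv2.imwrite(f'pics/{n}0.png',f[:,:,::-1]);m=env.camera_model(n);print(n,m)
a=cv2.imread('pics/scene0.png');b=cv2.imread('pics/top0.png')
E
```

```text
pics
{'time_s': 0.0, 'ee_pos': array([255.4355926 , 514.54540446, 173.94629927]), 'ee_rot': array([-1.79903097e+02, -2.83226398e-03,  1.53598431e+02]), 'force': array([-0.19744024, -0.43473099, -0.61370028]), 'gripper_width': 91.0584983831143}
scene {'fx': 445.29372421325456, 'fy': 445.29372421325456, 'cx': 255.1913909702157, 'cy': 184.36222864542077, 'camera_from_world': array([[   0.5479,   -0.8365,    0.0034, -371.7722],
       [   0.4943,    0.327 ,    0.8054, -297.8053],
       [  -0.6749,   -0.4396,    0.5927, -658.5619],
       [   0.    ,    0.    ,    0.    ,    1.    ]])}
top {'fx': 439.26461993726156, 'fy': 439.26461993726156, 'cx': 257.5297453880081, 'cy': 196.04996976050847, 'camera_from_world': array([[  -0.027 ,   -0.9992,   -0.0285,  -63.3034],
       [   0.9812,   -0.0319,    0.1906, -537.8645],
       [  -0.1913,   -0.0229,    0.9813, -872.0007],
       [   0.    ,    0.    ,    0.    ,    1.    ]])}
```

View pics/top0.png

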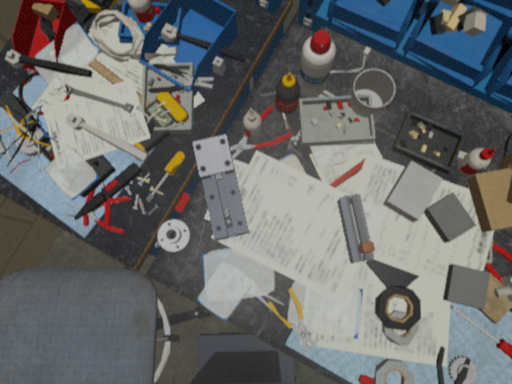

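View pics/scene0.png

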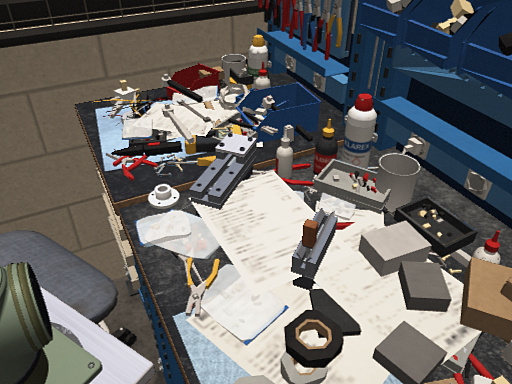

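The top view shows the fixture at about (190–248, 135–240) with its bridge end up-left, the flange at (173,235), and the rest at about (340–372, 195–263) with the brown handle at (367,246). The glue bottle is probably the one at (252,122). Next I'll get coarse poses and then bring the wrist camera in.

```bash
cat > h.py <<'E'
from workcell import env
import numpy as np, cv2
np.set_printoptions(precision=2,suppress=True)
def cast(m,uv,z):
    T=np.array(m['camera_from_world']);R,t=T[:3,:3],T[:3,3]
    d=R.T@np.array([(uv[0]-m['cx'])/m['fx'],-(uv[1]-m['cy'])/m['fy'],-1]);c=-R.T@t
    return c+d*(z-c[2])/d[2]
def proj(m,p):
    T=np.array(m['camera_from_world']);q=T[:3,:3]@np.array(p,float)+T[:3,3]
    return np.array([m['cx']+m['fx']*q[0]/-q[2],m['cy']+m['fy']*q[1]/q[2]])
def frame(o,yaw,p):
    c,s=np.cos(np.radians(yaw)),np.sin(np.radians(yaw))
    return np.array([o[0]+c*p[0]-s*p[1],o[1]+s*p[0]+c*p[1],o[2]+p[2]])
def st():
    s=env.state();print({k:np.round(s[k],2) for k in('time_s','ee_pos','ee_rot','force','qpos','gripper_width','gripper_force')});return s
E
python3 - <<'E'
from h import *
m=env.camera_model('top')
im=cv2.imread('pics/top0.png')
a=cv2.resize(im[125:245,165:265],None,fx=4,fy=4,interpolation=cv2.INTER_CUBIC)
b=cv2.resize(im[180:300,320:420],None,fx=4,fy=4,interpolation=cv2.INTER_CUBIC)
cv2.imwrite('pics/crop1.png',np.hstack([a,b]))
for n,uv,z in [('fix front',(233,237),82),('fix rear',(209,138),110),('handle',(367,246),145),('rest far',(347,198),97),('flange',(173,235),20)]:
    print(n,cast(m,uv,z))
mw=env.camera_model('wrist');print(mw);s=env.state()
T=np.array(mw['camera_from_world']);print('cam pos',-T[:3,:3].T@T[:3,3])
E
```

```text
fix front [448.04 -28.79  82.  ]
fix rear [646.92  14.26 110.  ]
handle [ 417.86 -279.11  145.  ]
rest far [ 517.05 -257.38   97.  ]
flange [462.49 105.26  20.  ]
{'fx': 305.4114408422376, 'fy': 305.4114408422376, 'cx': 253.09400003146612, 'cy': 190.9685144603939, 'camera_from_world': array([[   0.44,    0.9 ,   -0.  , -574.1 ],
       [  -0.87,    0.43,   -0.25,   28.83],
       [  -0.22,    0.11,    0.97, -389.4 ],
       [   0.  ,    0.  ,    0.  ,    1.  ]])}
cam pos [192.59 546.08 383.1 ]
```

View pics/crop1.png

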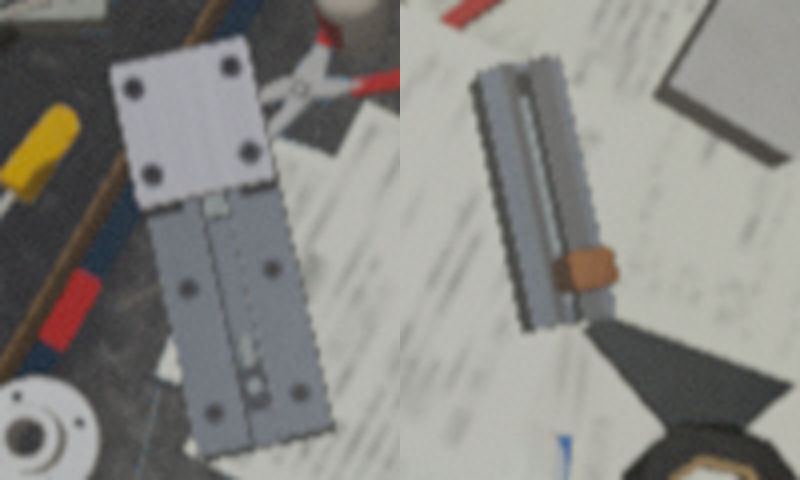

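The crop shows the bridge-plate corners at crop (110,68), (248,36), (275,185) and (140,210). The fixture's front corners are at (205,458) and (335,430). The bright key end pokes out at (217,205), the screw is at about (248,350) and the stop block at (257,388). In the right half, the rest runs from (473,80)/(557,57) to (528,330)/(613,315), with the handle at (590,268).

```bash
python3 - <<'E'
from h import *
m=env.camera_model('top')
c=lambda u,v,z,ox=165,oy=125: cast(m,(ox+u/4-.375,oy+v/4-.375),z)
B=[c(*p,110) for p in((110,68),(248,36),(275,185),(140,210))]
F=[c(*p,82) for p in((205,458),(335,430))]
print('bridge',*B,'front',*F)
rear=(B[0]+B[1])/2;bf=(B[2]+B[3])/2;fr=(F[0]+F[1])/2
print('len rear-bf',np.linalg.norm(rear-bf),'width',np.linalg.norm(B[0]-B[1]),np.linalg.norm(F[0]-F[1]),'total',np.linalg.norm((rear-fr)[:2]))
d=(rear-fr)[:2];yaw=np.degrees(np.arctan2(d[1],d[0]));print('yaw',yaw,np.degrees(np.arctan2(*(rear-bf)[1::-1])))
u=d/np.linalg.norm(d);o=np.r_[(fr[:2]+rear[:2])/2+u*5,46];print('fix o',o)
k=c(217,205,72);s=c(248,350,68);
for n,p in(('key end',k),('screw',s),('stopface?',c(254,372,71))): print(n,p,'fx',(p-o)[:2]@u,(p-o)[:2]@[-u[1],u[0]])
R=[c(*p,97,320,180) for p in((73,80),(157,57),(213,315),(128,330))]
print('rest',*R);a=(R[0]+R[1])/2;b=(R[2]+R[3])/2;d=(a-b)[:2];print(np.linalg.norm(d),np.linalg.norm(R[0]-R[1]),'yaw',np.degrees(np.arctan2(d[1],d[0])))
print('handle top',c(190,262,150,320,180))
E
```

```text
bridge [640.51  48.51 110.  ] [654.88 -21.57 110.  ] [576.76 -33.97 110.  ] [566.26  33.43 110.  ] front [444.82   5.52  82.  ] [456.87 -59.71  82.  ]
len rear-bf 77.41444169514223 width 71.54016141523108 66.33233831400841 total 200.98587770719345
yaw 11.645059565313643 10.225796101386361
fix o [554.17  -5.8   46.  ]
key end [576.87  -0.68  72.  ] fx 23.270216715011806 0.44067115740231255
screw [500.89 -15.38  68.  ] fx -54.11095795216804 1.3738446380072347
stopface? [488.97 -18.58  71.  ] fx -66.42767922940054 0.6476031629454475
rest [ 514.36 -239.21   97.  ] [ 524.6  -281.33   97.  ] [ 397.29 -299.16   97.  ] [ 391.3  -257.99   97.  ]
126.52208685420887 43.346411539652 yaw 8.320554250609009
handle top [ 419.07 -278.35  150.  ]
```

```bash
python3 -m jog '{"jaw":[60,60,60,60,60,60,60,60,60,60],"slide":[[0,0,-0.5],[0,0,-0.5],[0,0,-0.5],[0,0,0],[0,0,0],[0,0,0],[0,0,0],[-0.9,0.3,0],[-0.9,0.3,0],[-0.9,0.3,0]],"spin":[0.93,0.93,0.93,0.93,0.93,0.93,0.93,0,0,0]}'
python3 -m jog '{"jaw":[60,60,60,60,60,60,60,60,60,60],"slide":[[-1,0.3,0],[-1,0.3,0],[-1,0.3,0],[-1,0.3,0],[-1,0.3,0],[-1,0.3,0],[-1,0.3,0],[-1,0.3,0],[-1,0.3,0],[-1,0.3,0]],"spin":[0,0,0,0,0,0,0,0,0,0]}'
python3 -m jog '{"jaw":[60,60,60,60,60,60,60,60,60,60],"slide":[[-1,0.3,0],[-1,0.3,0],[-1,0.3,0],[-1,0.3,0],[-1,0.2,0],[-0.9,0.2,0.3],[-0.4,0,0.6],[0,0,0.4],[0,0,0],[0,0,0]],"spin":[0,0,0,0,0,0,0,0,0,0]}'
python3 - <<'E'
from h import *
import json
s=st();m=env.camera_model('wrist');f=env.grab_frame('wrist')
json.dump({k:(v.tolist() if hasattr(v,'tolist') else v) for k,v in m.items()},open('pics/w1.json','w'))
cv2.imwrite('pics/w1.png',f[:,:,::-1])
E
```

```text
time_s: 1.1
ee_pos: [298.4, 440.0, 219.2]
ee_rot: [-180.0, 0.0, 101.6]
force: [-0.3, -0.3, -0.5]
gripper_width: 60.1
gripper_force: 0.0
time_s: 2.1
ee_pos: [446.6, 163.8, 219.4]
ee_rot: [-180.0, -0.0, 101.5]
force: [0.1, -0.2, -0.1]
gripper_width: 60.0
gripper_force: 0.0
time_s: 3.1
ee_pos: [530.9, -9.7, 180.8]
ee_rot: [-180.0, -0.0, 101.6]
force: [0.5, 1.0, 0.7]
gripper_width: 60.1
gripper_force: 0.0
{'time_s': np.float64(3.1), 'ee_pos': array([530.91,  -9.72, 180.76]), 'ee_rot': array([-179.98,   -0.03,  101.56]), 'force': array([0.48, 1.04, 0.71]), 'qpos': array([ -2.31,  14.14,  94.71,   0.03,  71.18, -13.88]), 'gripper_width': np.float64(60.07), 'gripper_force': np.float64(0.0)}
```

View pics/w1.png

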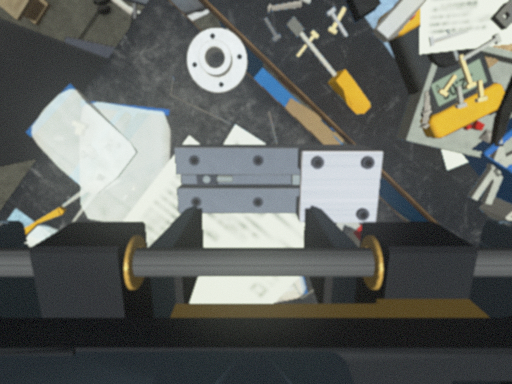

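The wrist view shows the fixture at (175–383, 147–225), nearly level with the image. The slot is at rows of about 176–187, and the bridge starts at column 301. I'll enlarge it.

```bash
python3 - <<'E'
from h import *
im=cv2.imread('pics/w1.png')
a=cv2.resize(im[140:235,168:398],(0,0),fx=3.4,fy=3.4,interpolation=cv2.INTER_CUBIC)
b=cv2.resize(im[168:196,168:318],(0,0),fx=5.2,fy=5.2,interpolation=cv2.INTER_CUBIC)
b=cv2.copyMakeBorder(b,0,0,0,a.shape[1]-b.shape[1],cv2.BORDER_CONSTANT)
cv2.imwrite('pics/w1c.png',np.vstack([a,b]));print(a.shape,b.shape)
E
```

```text
(323, 782, 3) (146, 782, 3)
```

View pics/w1c.png

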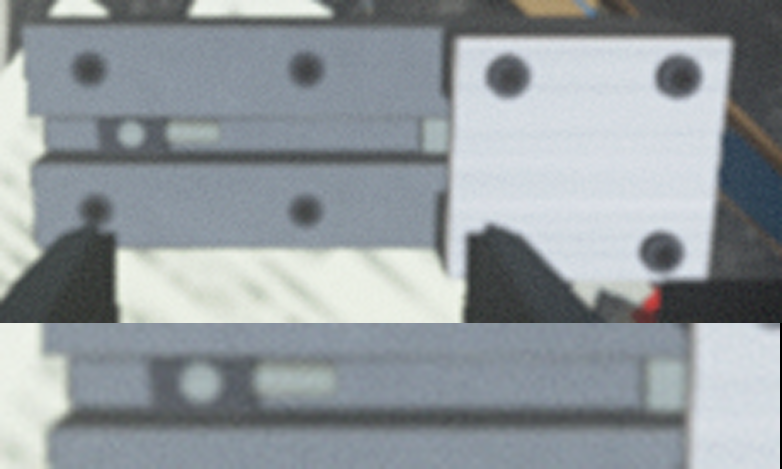

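The stop block is at crop-b u=150–255, its screw at u=255–337, and the key's front end at u=645. The slot's top edges are at crop-a v≈116 and v≈164.

```bash
python3 - <<'E'
from h import *
import json
m=json.load(open('pics/w1.json'))
A=lambda u,v,z: cast(m,(168+(u+.5)/3.4-.5,140+(v+.5)/3.4-.5),z)
B=lambda u,v,z: cast(m,(168+(u+.5)/5.2-.5,168+(v-323+.5)/5.2-.5),z)
n=lambda a,b:np.linalg.norm((a-b)[:2])
yw=lambda a,b:np.degrees(np.arctan2(*(b-a)[1::-1]))
e1,e2=A(60,116,82),A(440,116,82);f1,f2=A(60,164,82),A(440,164,82)
print('edges',e1,e2,f1,f2,'yaw',yw(e1,e2),'width',n(e1,f1),n(e2,f2))
b=[A(455,38,110),A(733,38,110),A(448,277,110),A(709,280,110)];print('bridge',*b,n(b[0],b[1]),n(b[0],b[2]),'yaw',yw(b[0],b[1]),yw(b[2],b[3]),yw(b[2],b[0])-90)
yaw=yw(e1,e2);fr=(A(25,25,82)+A(36,247,82))/2;c=(e1+f1)/2
u=np.array([np.cos(np.radians(yaw)),np.sin(np.radians(yaw))]);w=np.array([-u[1],u[0]])
s=lambda p:(p[:2]@u,p[:2]@w)
print('front',s(fr),'slot mid y',s(c),s((e2+f2)/2),'bridge front',s(b[0]),s(b[2]),'rear',s(b[1]),s(b[3]))
print('stop face',s(B(255,382,71)),'front of stop',s(B(150,382,71)),'screw end',s(B(337,382,70.5)),'key end',s(B(645,382,72)))
print('yaw used',yaw,'u',u)
E
```

```text
edges [461.1  -15.15  82.  ] [573.47   7.93  82.  ] [463.29 -29.94  82.  ] [577.    -6.58  82.  ] yaw 11.610288718243202 width 14.95133258050896 14.937690653689609
bridge [567.22  34.18 110.  ] [640.54  49.25 110.  ] [581.64 -32.49 110.  ] [654.96 -18.36 110.  ] 74.85292114762758 68.21874183169693 yaw 11.61008173955716 10.913001114417025 12.20329145855969
front (np.float64(439.3123257472428), np.float64(-114.76183751506085)) slot mid y (np.float64(448.20368297411653), np.float64(-115.10425068304936)) (np.float64(563.6002209393481), np.float64(-115.10411761574198)) bridge front (np.float64(562.4969624293593), np.float64(-80.67138240859516)) (np.float64(563.203003589142), np.float64(-148.88647049752467)) rear (np.float64(637.3498835764984), np.float64(-80.67165281174523)) (np.float64(637.8653141938895), np.float64(-149.7951530300786))
stop face (np.float64(479.2804730496571), np.float64(-115.46271871336859)) front of stop (np.float64(457.72175469323145), np.float64(-115.46273670463741)) screw end (np.float64(496.08204959171155), np.float64(-115.57128571347522)) key end (np.float64(559.2255222832232), np.float64(-115.24548995445045))
yaw used 11.610288718243202 u [0.98 0.2 ]
```

```bash
python3 -m jog '{"jaw":[60,60,60,60,60,60,60,60,60,60],"slide":[[-1,-0.68,-0.3],[-1,-0.68,-0.3],[-1,-0.68,0],[-1,-0.68,0],[-1,-0.68,0],[-1,-0.68,0],[-1,-0.68,0],[-1,-0.68,0.3],[0,0,0.3],[0,0,0]],"spin":[0,0,0,0,0,0,0,0,0.33,0]}'
python3 - <<'E'
from h import *
import json
s=st();m=env.camera_model('wrist');f=env.grab_frame('wrist')
json.dump({k:(v.tolist() if hasattr(v,'tolist') else v) for k,v in m.items()},open('pics/w2.json','w'))
im=f[:,:,::-1];cv2.imwrite('pics/w2.png',im)
p=[proj(m,q) for q in((419,-279,150),(525,-260,97))];print(*p)
a=cv2.resize(im[130:230,190:390],(0,0),fx=4,fy=4,interpolation=cv2.INTER_CUBIC)
cv2.imwrite('pics/w2c.png',a)
E
```

```text
time_s: 4.15
ee_pos: [418.7, -278.2, 180.6]
ee_rot: [-180.0, -0.0, 98.8]
force: [-0.1, 1.2, -0.6]
gripper_width: 60.0
gripper_force: 0.0
{'time_s': np.float64(4.15), 'ee_pos': array([ 418.74, -278.18,  180.59]), 'ee_rot': array([-179.98,   -0.05,   98.82]), 'force': array([-0.11,  1.19, -0.58]), 'qpos': array([-34.93,  11.59,  98.15,   0.03,  70.31, -43.76]), 'gripper_width': np.float64(59.97), 'gripper_force': np.float64(0.0)}
[253.1 201.6] [362.49 183.95]
```

View pics/w2c.png

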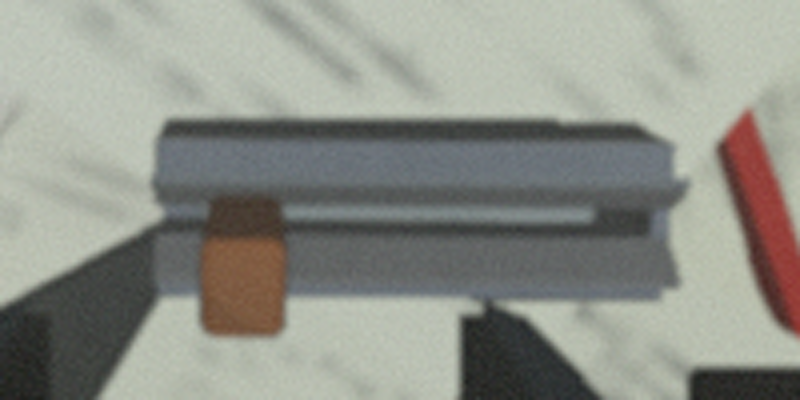

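The crop shows the handle top at (202–285, 238–335), the bright foot bar at u=285–595 and v≈214, and the dark pit at u=597–650. The rest is nearly level in the image.

```bash
python3 - <<'E'
from h import *
import json
m=json.load(open('pics/w2.json'));im=cv2.imread('pics/w2.png').astype(float)
P=lambda u,v,z: cast(m,(190+(u+.5)/4-.5,130+(v+.5)/4-.5),z)
n=lambda a,b:np.linalg.norm((a-b)[:2]);yw=lambda a,b:np.degrees(np.arctan2(*(b-a)[1::-1]))
pts=[]
for x in range(268,335,3):
    col=im[179:189,x].sum(1);w=np.clip(col-col.min()-0.5*(col.max()-col.min()),0,None);pts.append((x,179+(w*np.arange(10)).sum()/w.sum()))
pts=np.array(pts);k=np.polyfit(pts[:,0],pts[:,1],1);print('res',(pts[:,1]-np.polyval(k,pts[:,0])).std(),k)
g=[cast(m,(x,np.polyval(k,x)),73) for x in(268,333)];print('foot',*g,'yaw',yw(*g))
# rest edges
for v1,v2,z in((139,145,97),(291,297,97)): 
    a,b=P(165,v1,z),P(650,v2,z);print('edge',a,b,yw(a,b))
H=[P(202,287,150),P(285,287,150),P(244,238,150),P(244,335,150)];print('handle x,y size',n(*H[:2]),n(*H[2:]));h=(H[0]+H[1]+H[2]+H[3])/4;print('h',h)
yaw=yw(*g);u=np.array([np.cos(np.radians(yaw)),np.sin(np.radians(yaw))]);w=np.array([-u[1],u[0]])
s=lambda p:(p[:2]@u,p[:2]@w)
print('handle',s(h),'foot',s(g[0]),'toe end',s(P(596,214,73)),'pit end',s(P(650,222,75)),'rest ends',s(P(158,200,97)),s(P(670,200,97)))
c=env.state();print('tcp',s(c['ee_pos']))
E
```

```text
res 0.11745639108152317 [  0.01 179.52]
foot [ 434.91 -278.15   73.  ] [ 503.39 -268.26   73.  ] yaw 8.219242039005866
edge [ 394.37 -260.7    97.  ] [ 510.71 -244.03   97.  ] 8.156076926061958
edge [ 399.6  -298.72   97.  ] [ 519.72 -281.55   97.  ] 8.13239342859542
handle x,y size 16.97273431657457 20.667173275551765
h [ 416.92 -279.13  150.  ]
handle (np.float64(372.73437452617986), np.float64(-335.86809197039094)) foot (np.float64(390.6820300769386), np.float64(-337.46724822155693)) toe end (np.float64(465.8468628933823), np.float64(-337.2945530230945)) pit end (np.float64(479.7421717440794), np.float64(-338.84745136306765)) rest ends (np.float64(351.2308003674503), np.float64(-329.52907371536907)) (np.float64(476.73965208997595), np.float64(-328.09905991632064))
tcp (np.float64(375.296878179), np.float64(-334.99604785260254))
```

```bash
python3 -m jog '{"jaw":[60,60,60,60,60,60,60],"slide":[[-0.03,-0.08,0],[0,0,0.8],[0,0,0.8],[0,0,0.6],[0,0,0.27],[0,0,0],[0,0,0]],"spin":[0.08,0,0,0,0,0,0]}'
python3 -m jog '{"jaw":[16,16,16,16,16,16,16,16,16,16],"slide":[[0,0,0],[0,0,0],[0,0,0],[0,0,0],[0,0,0],[0,0,0],[0,0,0],[0,0,0],[0,0,0],[0,0,0]],"spin":[0,0,0,0,0,0,0,0,0,0]}' 60
python3 -c "
from h import *;st()"
```

```text
time_s: 4.9
ee_pos: [417.8, -279.7, 107.6]
ee_rot: [179.9, 0.1, 98.3]
force: [0.6, 0.2, 1.2]
gripper_width: 60.1
gripper_force: 0.0
time_s: 5.9
ee_pos: [417.0, -279.5, 106.6]
ee_rot: [180.0, -0.0, 98.2]
force: [-0.6, -1.1, 0.9]
gripper_width: 16.4
gripper_force: 60.0
{'time_s': np.float64(5.9), 'ee_pos': array([ 416.96, -279.54,  106.65]), 'ee_rot': array([180.  ,  -0.  ,  98.24]), 'force': array([-0.55, -1.06,  0.85]), 'qpos': array([-35.15,  15.02, 104.99,   0.01,  59.99, -43.4 ]), 'gripper_width': np.float64(16.41), 'gripper_force': np.float64(60.0)}
```

```bash
python3 -m jog '{"jaw":[12,12,12,12,12,12,12],"slide":[[0,0,-0.2],[0,0,-0.5],[0,0,-0.7],[0,0,-0.7],[0,0,0],[0,0,0],[0,0,0]],"spin":[0,0,0,0,-0.21,-0.21,0]}'
python3 -m jog '{"jaw":[12,12,12,12,12,12,12,12,12,12],"slide":[[0.4,0.18,0],[0.8,0.33,0],[1,0.41,0],[1,0.41,0],[1,0.41,0],[1,0.41,0],[1,0.41,0],[1,0.41,0],[0.6,0.25,0],[0.3,0.13,0]],"spin":[0,0,0,0,0,0,0,0,0,0]}'
python3 -m jog '{"jaw":[12,12,12],"slide":[[0,0,0],[0,0,0],[0,0,0]],"spin":[0,0,0]}'
python3 - <<'E'
from h import *
import json
s=st();m=env.camera_model('wrist');f=env.grab_frame('wrist')
p=s['ee_pos'];a=np.radians(11.61);u=np.array([np.cos(a),np.sin(a)]);w=np.array([-u[1],u[0]]);print('s,w',p[:2]@u,p[:2]@w)
json.dump({k:(v.tolist() if hasattr(v,'tolist') else v) for k,v in m.items()},open('pics/w3.json','w'))
im=f[:,:,::-1];cv2.imwrite('pics/w3.png',im)
a=cv2.resize(im[110:240,220:420],(0,0),fx=4,fy=4,interpolation=cv2.INTER_CUBIC)
cv2.imwrite('pics/w3c.png',a)
E
```

```text
time_s: 6.6
ee_pos: [416.1, -279.0, 168.4]
ee_rot: [-179.9, -0.1, 101.7]
force: [0.0, -0.4, -1.2]
gripper_width: 16.8
gripper_force: 60.0
time_s: 7.6
ee_pos: [465.9, -19.0, 168.9]
ee_rot: [-179.9, -0.1, 101.7]
force: [-0.4, 0.6, -1.7]
gripper_width: 16.8
gripper_force: 60.0
time_s: 7.9
ee_pos: [466.3, -22.1, 169.5]
ee_rot: [-180.0, 0.0, 101.5]
force: [0.1, -0.5, -1.2]
gripper_width: 16.5
gripper_force: 60.0
{'time_s': np.float64(7.9), 'ee_pos': array([466.26, -22.11, 169.49]), 'ee_rot': array([-179.97,    0.01,  101.54]), 'force': array([ 0.09, -0.54, -1.19]), 'qpos': array([ -4.11,   8.77, 103.42,  -0.02,  67.83, -15.64]), 'gripper_width': np.float64(16.46), 'gripper_force': np.float64(60.0)}
s,w 452.27009955705245 -115.49175835058745
```

View pics/w3c.png

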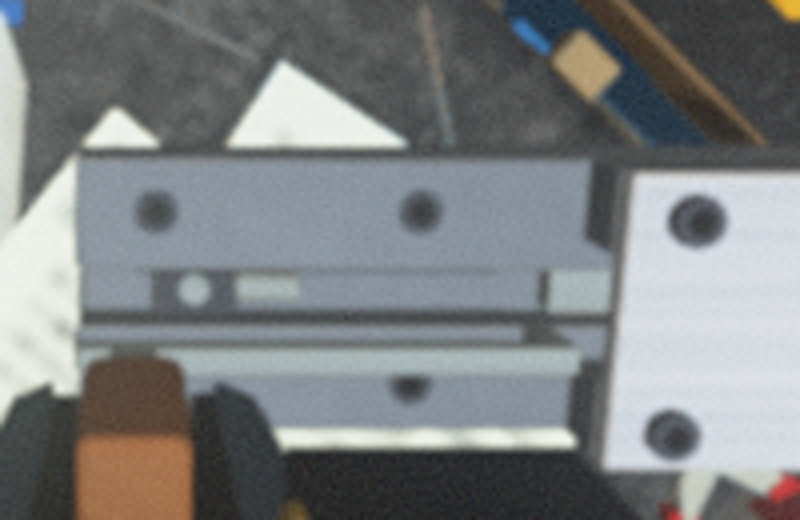

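The foot bar spans (190–580, v≈347–374) above the −y rail. The slot edges are at v≈269 and 324, and the screw end is at u≈298. I'll check the pick's alignment against the slot.

```bash
python3 - <<'E'
from h import *
import json
m=json.load(open('pics/w3.json'))
P=lambda u,v,z: cast(m,(220+(u+.5)/4-.5,110+(v+.5)/4-.5),z)
a=np.radians(11.61);U=np.array([np.cos(a),np.sin(a)]);W=np.array([-U[1],U[0]])
s=lambda p:np.array([p[:2]@U,p[:2]@W])
zt=135.8
im=cv2.imread('pics/w3.png').astype(float).sum(2)
for x in range(275,362,8):
    c=im[192:208,x];g=np.diff(c);t=192.5+g.argmax();b=192.5+g.argmin();print(x,t,b,end=' | ')
print()
for u,v in((220,347),(220,374),(570,347),(570,374),(580,360)): print((u,v),s(P(u,v,zt)))
print('handle top',s(P(135,478,212.8)),'left/right',s(P(77,478,212.8)),s(P(192,478,212.8)))
for n,q in(('slot+',(100,269,82)),('slot-',(100,324,82)),('slot+',(530,269,82)),('slot-',(530,324,82)),('stopface',(234,288,71)),('screw end',(299,288,70.5)),('key end',(548,290,72)),('front',(80,210,82)),('bridgefr',(631,172,110)),('bridgefr',(604,469,110))): print(n,s(P(*q)))
E
```

```text
275 196.5 205.5 | 283 196.5 194.5 | 291 196.5 193.5 | 299 196.5 194.5 | 307 196.5 194.5 | 315 196.5 194.5 | 323 196.5 203.5 | 331 197.5 193.5 | 339 196.5 203.5 | 347 196.5 194.5 | 355 196.5 203.5 | 
(220, 347) [ 470.17 -112.77]
(220, 374) [ 470.27 -118.58]
(570, 347) [ 542.35 -112.8 ]
(570, 374) [ 542.87 -118.61]
(580, 360) [ 544.67 -115.59]
handle top [ 452.59 -111.02] left/right [ 444.18 -111.01] [ 460.84 -111.02]
slot+ [ 444.01 -107.68]
slot- [ 443.91 -121.76]
slot+ [ 550.57 -107.73]
slot- [ 551.71 -121.8 ]
stopface [ 478.24 -115.02]
screw end [ 495.08 -115.14]
key end [ 558.96 -115.35]
front [439.22 -92.93]
bridgefr [561.76 -80.05]
bridgefr [ 562.52 -149.66]
```

```bash
python3 -m jog '{"jaw":[12,12,12,12,12,12],"slide":[[0.02,0,0.4],[0,0,0.4],[0,0,0.3],[0,0,0.18],[0,0,0],[0,0,0]],"spin":[0,0,0,0,0,0]}'
python3 -c "
from h import *
p=st()['ee_pos'];a=np.radians(11.61);U=np.array([np.cos(a),np.sin(a)]);W=np.array([-U[1],U[0]]);print(p[:2]@U,p[:2]@W,'fix toe z',p[2]-106.65+6)"
```

```text
time_s: 8.55
ee_pos: [466.6, -20.7, 131.2]
ee_rot: [180.0, -0.0, 101.6]
force: [0.5, 0.2, -2.0]
gripper_width: 16.5
gripper_force: 60.0
{'time_s': np.float64(8.55), 'ee_pos': array([466.61, -20.71, 131.22]), 'ee_rot': array([179.99,  -0.  , 101.6 ]), 'force': array([ 0.47,  0.18, -2.02]), 'qpos': array([ -3.96,  10.63, 107.02,   0.01,  62.34, -15.56]), 'gripper_width': np.float64(16.5), 'gripper_force': np.float64(60.0)}
452.89836011329635 -114.19048074716895 fix toe z 30.567769715306127
```

```bash
python3 -m jog '{"jaw":[12,12,12,12,12,12,12,12,12,12],"slide":[[0,0.15,0],[0,0.3,0],[0,0.3,0],[0,0.3,0],[0,0.3,0],[0,0.3,0],[0,0.3,0],[0,0.2,0],[0,0.05,0],[0,0,0]],"spin":[0,0,0,0,0,0,0,0,0,0]}'
python3 - <<'E'
from h import *
p=st()['ee_pos'];a=np.radians(11.61);U=np.array([np.cos(a),np.sin(a)]);W=np.array([-U[1],U[0]]);print(p[:2]@U,p[:2]@W,'fix toe z',p[2]-106.65+6)
im=env.grab_frame('wrist')[:,:,::-1];cv2.imwrite('pics/w4.png',im)
a=cv2.resize(im[110:240,150:350],(0,0),fx=4,fy=4,interpolation=cv2.INTER_CUBIC)
cv2.imwrite('pics/w4c.png',a)
E
```

```text
time_s: 9.55
ee_pos: [531.1, -7.4, 131.1]
ee_rot: [-180.0, -0.0, 101.6]
force: [-0.6, -0.0, -0.5]
gripper_width: 17.0
gripper_force: 60.0
{'time_s': np.float64(9.55), 'ee_pos': array([531.07,  -7.4 , 131.11]), 'ee_rot': array([-179.98,   -0.01,  101.6 ]), 'force': array([-0.55, -0.05, -0.49]), 'qpos': array([ -2.04,  16.26,  99.26,   0.  ,  64.5 , -13.65]), 'gripper_width': np.float64(16.98), 'gripper_force': np.float64(60.0)}
518.7179091519059 -114.1294794303658 fix toe z 30.462745359002156
```

View pics/w4c.png

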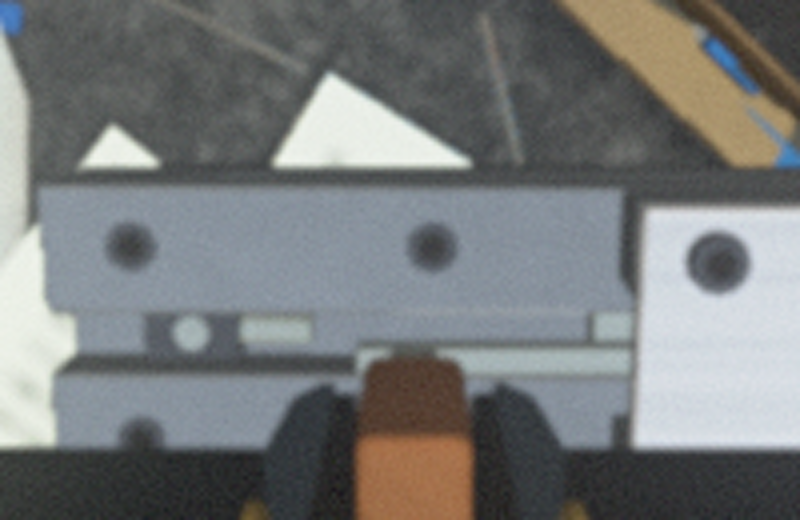

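The key hasn't moved: its front end is still at u≈593, and the foot runs over it along the slot under the bridge at u up to 632. Next I'll drop the toe behind it.

```bash
python3 -m jog '{"jaw":[12,12,12,12,12,12,12,12,12],"slide":[[-0.01,0,0.08],[-0.01,0,0.08],[0,0,0.08],[0,0,0.08],[0,0,0.08],[0,0,0.03],[0,0,0],[0,0,0],[0,0,0]],"spin":[0,0,0,0,0,0,0,0,0]}'
python3 - <<'E'
from h import *
p=st()['ee_pos'];a=np.radians(11.61);U=np.array([np.cos(a),np.sin(a)]);W=np.array([-U[1],U[0]]);print(p[:2]@U,p[:2]@W,'fix toe z',p[2]-106.65+6)
m=env.camera_model('wrist');im=env.grab_frame('wrist')[:,:,::-1];cv2.imwrite('pics/w5.png',im)
import json;json.dump({k:(v.tolist() if hasattr(v,'tolist') else v) for k,v in m.items()},open('pics/w5.json','w'))
E
```

```text
time_s: 10.5
ee_pos: [531.3, -8.0, 118.5]
ee_rot: [180.0, -0.0, 101.6]
force: [0.2, 0.5, -1.7]
gripper_width: 16.4
gripper_force: 60.0
{'time_s': np.float64(10.5), 'ee_pos': array([531.31,  -8.03, 118.46]), 'ee_rot': array([179.98,  -0.  , 101.6 ]), 'force': array([ 0.21,  0.48, -1.74]), 'qpos': array([ -2.11,  16.89, 100.35,   0.01,  62.75, -13.71]), 'gripper_width': np.float64(16.43), 'gripper_force': np.float64(60.0)}
518.8212250095054 -114.78956251383116 fix toe z 17.805980856064906
```

```bash
python3 -m jog '{"jaw":[12,12,12,12,12,12,12,12,12,12],"slide":[[0,-0.05,0],[0,-0.05,0],[0,-0.05,0],[0,-0.05,0],[0,-0.05,0],[0,-0.05,0],[0,-0.1,0],[0,-0.1,0],[0,-0.1,0],[0,-0.1,0]],"spin":[0,0,0,0,0,0,0,0,0,0]}'
python3 -c "
from h import *;st()"
```

```text
time_s: 11.55
ee_pos: [510.4, -12.3, 118.4]
ee_rot: [180.0, -0.0, 101.6]
force: [-0.0, -0.2, -1.0]
gripper_width: 16.2
gripper_force: 60.0
{'time_s': np.float64(11.55), 'ee_pos': array([510.37, -12.32, 118.38]), 'ee_rot': array([179.99,  -0.  , 101.6 ]), 'force': array([-0.04, -0.15, -1.02]), 'qpos': array([ -2.68,  15.11, 102.96,   0.  ,  61.93, -14.28]), 'gripper_width': np.float64(16.16), 'gripper_force': np.float64(60.0)}
```

```bash
python3 -m jog '{"jaw":[12,12,12,12,12,12,12,12,12,12],"slide":[[0,-0.1,0],[0,-0.1,0],[0,-0.1,0],[0,-0.1,0],[0,-0.1,0],[0,-0.1,0],[0,-0.1,0],[0,-0.1,0],[0,-0.1,0],[0,0,0]],"spin":[0,0,0,0,0,0,0,0,0,0]}'
python3 - <<'E'
from h import *
p=st()['ee_pos'];a=np.radians(11.61);U=np.array([np.cos(a),np.sin(a)]);W=np.array([-U[1],U[0]]);print(p[:2]@U,p[:2]@W,'fix toe z',p[2]-106.65+6)
m=env.camera_model('wrist');im=env.grab_frame('wrist')[:,:,::-1];cv2.imwrite('pics/w6.png',im)
import json;json.dump({k:(v.tolist() if hasattr(v,'tolist') else v) for k,v in m.items()},open('pics/w6.json','w'))
a=cv2.resize(im[110:240,160:360],(0,0),fx=4,fy=4,interpolation=cv2.INTER_CUBIC)
cv2.imwrite('pics/w6c.png',a)
E
```

```text
time_s: 12.55
ee_pos: [483.6, -17.8, 118.3]
ee_rot: [-180.0, -0.0, 101.6]
force: [0.5, -0.4, -2.0]
gripper_width: 16.7
gripper_force: 60.0
{'time_s': np.float64(12.55), 'ee_pos': array([483.62, -17.75, 118.32]), 'ee_rot': array([-179.97,   -0.01,  101.59]), 'force': array([ 0.48, -0.36, -1.96]), 'qpos': array([ -3.46,  12.83, 106.16,  -0.  ,  61.04, -15.06]), 'gripper_width': np.float64(16.75), 'gripper_force': np.float64(60.0)}
470.15474540595017 -114.71656671847417 fix toe z 17.66727214564348
```

View pics/w6c.png

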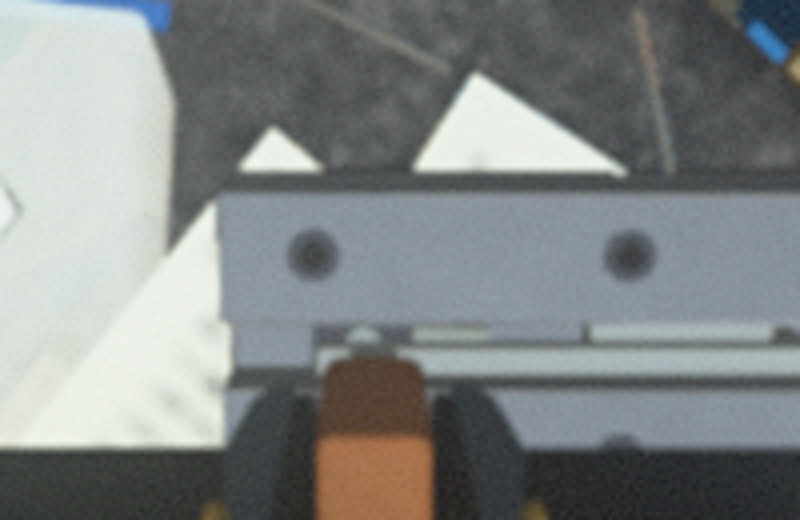

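The key (u=588–775) is following the toe, and about 21 mm separates it from the screw end at u=490. I'll close most of that gap and then creep.

```bash
python3 -m jog '{"jaw":[12,12,12,12,12,12,12,12,12,12],"slide":[[0,-0.1,0],[0,-0.1,0],[0,-0.1,0],[0,-0.1,0],[0,-0.1,0],[0,-0.05,0],[0,-0.02,0],[0,-0.02,0],[0,-0.02,0],[0,0,0]],"spin":[0,0,0,0,0,0,0,0,0,0]}'
python3 -m jog '{"jaw":[12,12,12,12,12],"slide":[[0,-0.02,0],[0,-0.02,0],[0,-0.02,0],[0,0,0],[0,0,0]],"spin":[0,0,0,0,0]}'
```

```text
time_s: 13.6
ee_pos: [466.2, -21.4, 118.3]
ee_rot: [180.0, -0.0, 101.6]
force: [0.7, 0.2, -0.5]
gripper_width: 16.7
gripper_force: 60.0
time_s: 14.1
ee_pos: [464.4, -21.7, 118.3]
ee_rot: [-180.0, -0.0, 101.6]
force: [0.2, 0.2, -0.6]
gripper_width: 16.8
gripper_force: 60.0
```

```bash
python3 -m jog '{"jaw":[12,12,12,12,12],"slide":[[0,-0.01,0],[0,-0.01,0],[0,-0.01,0],[0,-0.01,0],[0,0,0]],"spin":[0,0,0,0,0]}'
python3 -m jog '{"jaw":[12,12,12,12],"slide":[[0,-0.01,0],[0,-0.01,0],[0,-0.01,0],[0,0,0]],"spin":[0,0,0,0]}'
```

```text
time_s: 14.6
ee_pos: [463.2, -22.0, 118.3]
ee_rot: [-180.0, -0.0, 101.6]
force: [0.2, -0.1, -1.6]
gripper_width: 16.9
gripper_force: 60.0
time_s: 15.0
ee_pos: [462.4, -22.1, 118.3]
ee_rot: [-180.0, -0.0, 101.6]
force: [-1.1, -0.3, -1.1]
gripper_width: 16.7
gripper_force: 60.0
```

```bash
python3 -m jog '{"jaw":[12,12,12,12],"slide":[[0,-0.01,0],[0,-0.01,0],[0,-0.01,0],[0,0,0]],"spin":[0,0,0,0]}'
```

```text
time_s: 15.4
ee_pos: [461.8, -22.3, 118.4]
ee_rot: [180.0, 0.0, 101.6]
force: [0.1, 0.1, -0.7]
gripper_width: 16.8
gripper_force: 60.0
```

```bash
python3 -m jog '{"jaw":[12,12,12,12],"slide":[[0,-0.01,0],[0,-0.01,0],[0,-0.01,0],[0,0,0]],"spin":[0,0,0,0]}'
```

```text
time_s: 15.8
ee_pos: [461.1, -22.5, 118.5]
ee_rot: [179.9, 0.0, 101.6]
force: [2.4, 0.5, -1.6]
gripper_width: 16.4
gripper_force: 60.0
```

```bash
python3 -m jog '{"jaw":[12,12,12,12],"slide":[[0,-0.01,0],[0,-0.01,0],[0,-0.01,0],[0,0,0]],"spin":[0,0,0,0]}'
```

```text
time_s: 16.2
ee_pos: [460.3, -22.7, 118.5]
ee_rot: [179.9, 0.0, 101.6]
force: [4.0, 0.2, -1.2]
gripper_width: 16.7
gripper_force: 60.1
```

```bash
python3 -m jog '{"jaw":[12,12,12,12],"slide":[[0,-0.01,0],[0,-0.01,0],[0,-0.01,0],[0,0,0]],"spin":[0,0,0,0]}'
```

```text
time_s: 16.6
ee_pos: [459.4, -22.9, 118.5]
ee_rot: [179.9, 0.0, 101.6]
force: [4.3, 1.2, -2.8]
gripper_width: 16.8
gripper_force: 60.2
```

```bash
python3 -m jog '{"jaw":[12,12,12,12],"slide":[[0,-0.01,0],[0,-0.01,0],[0,0,0],[0,0,0]],"spin":[0,0,0,0]}'; python3 -c "
from h import *;st()"
```

```text
time_s: 17.0
ee_pos: [458.8, -23.0, 118.5]
ee_rot: [179.9, 0.0, 101.6]
force: [4.9, 1.6, -1.9]
gripper_width: 16.4
gripper_force: 60.4
{'time_s': np.float64(17.0), 'ee_pos': array([458.79, -22.96, 118.51]), 'ee_rot': array([179.94,   0.01, 101.59]), 'force': array([ 4.92,  1.62, -1.86]), 'qpos': array([ -4.31,  10.63, 109.09,   0.01,  60.22, -15.91]), 'gripper_width': np.float64(16.42), 'gripper_force': np.float64(60.37)}
```

```bash
python3 - <<'E'
from h import *
import json
cv2.imwrite('pics/w7.png',env.grab_frame('wrist')[:,:,::-1])
from scipy.ndimage import gaussian_filter1d as g1
def sub(c,sign):
    d=sign*np.diff(g1(c,1.0));i=d[2:-2].argmax()+2
    return i+.5+0.5*(d[i-1]-d[i+1])/(d[i-1]-2*d[i]+d[i+1])
for n in('w5','w6','w7'):
    im=cv2.imread(f'pics/{n}.png').astype(float);g=im.sum(2)
    brown=im[:,:,2]-im[:,:,0]
    r=brown[215:235].mean(0)[230:290];print(n,'handle u',230+sub(r,1),230+sub(r,-1),end='  ')
    for x0,x1 in((275,285),(300,310),(325,335),(340,350)):
        c=g[185:215,x0:x1].mean(1);
        print(x0,'lower edge v',round(185+sub(c,-1),2),end='  ')
    row=g[199:202].mean(0);seg=row[330:380];print('toe end u',330+sub(seg,-1))
E
```

```text
w5 handle u 238.5399297279505 267.65493195250974  275 lower edge v 203.39  300 lower edge v 203.26  325 lower edge v 197.3  340 lower edge v 211.03  toe end u 371.44403716129835
w6 handle u 238.58686566264484 267.6963618781755  275 lower edge v 203.37  300 lower edge v 203.25  325 lower edge v 203.24  340 lower edge v 203.25  toe end u 364.3157948757924
w7 handle u 238.68217990621622 267.6748887786007  275 lower edge v 203.46  300 lower edge v 203.53  325 lower edge v 203.91  340 lower edge v 203.92  toe end u 369.3449041015414
```

The pick is pitching slightly in the grip: the handle top hasn't shifted, but the foot has risen about 3 mm at the toe. I'll lower the tool to keep the toe deep behind the key, then carry on building the pull.

```bash
python3 -m jog '{"jaw":[12,12,12,12,12],"slide":[[0,0,0.03],[0,0,0.03],[0,0,0.03],[0,0,0.02],[0,0,0]],"spin":[0,0,0,0,0]}'
python3 -m jog '{"jaw":[12,12,12,12],"slide":[[0,-0.01,0],[0,-0.01,0],[0,0,0],[0,0,0]],"spin":[0,0,0,0]}'
```

```text
time_s: 17.55
ee_pos: [458.8, -23.0, 115.2]
ee_rot: [179.9, 0.0, 101.6]
force: [5.6, 1.1, -1.3]
gripper_width: 16.3
gripper_force: 60.4
time_s: 17.95
ee_pos: [458.6, -23.1, 115.3]
ee_rot: [179.9, 0.0, 101.6]
force: [4.7, 1.7, -1.7]
gripper_width: 16.6
gripper_force: 60.5
```

```bash
python3 -m jog '{"jaw":[12,12,12,12,12],"slide":[[0,-0.01,0],[0,-0.01,0],[0,-0.01,0],[0,0,0],[0,0,0]],"spin":[0,0,0,0,0]}';python3 -m jog '{"jaw":[12],"slide":[[0,0,0]],"spin":[0]}'
```

```text
time_s: 18.45
ee_pos: [458.1, -23.2, 115.5]
ee_rot: [179.8, 0.0, 101.6]
force: [6.5, 1.1, -1.6]
gripper_width: 16.6
gripper_force: 60.6
time_s: 18.55
ee_pos: [458.1, -23.2, 115.5]
ee_rot: [179.8, 0.0, 101.6]
force: [5.9, 1.1, -1.4]
gripper_width: 16.7
gripper_force: 60.6
```

```bash
python3 -m jog '{"jaw":[12,12,12,12,12],"slide":[[0,-0.01,0.01],[0,-0.01,0.01],[0,-0.01,0.01],[0,0,0],[0,0,0]],"spin":[0,0,0,0,0]}';python3 -m jog '{"jaw":[12],"slide":[[0,0,0]],"spin":[0]}'
```

```text
time_s: 19.05
ee_pos: [457.7, -23.4, 114.7]
ee_rot: [179.8, 0.0, 101.6]
force: [5.3, 2.1, -0.7]
gripper_width: 16.5
gripper_force: 60.7
time_s: 19.15
ee_pos: [457.7, -23.4, 114.7]
ee_rot: [179.8, 0.0, 101.6]
force: [6.1, 1.1, -1.4]
gripper_width: 16.7
gripper_force: 60.7
```

```bash
python3 -m jog '{"jaw":[12,12,12,12,12,12],"slide":[[0,-0.01,0],[0,-0.01,0],[0,-0.01,0],[0,-0.01,0],[0,0,0],[0,0,0]],"spin":[0,0,0,0,0,0]}';python3 -m jog '{"jaw":[12],"slide":[[0,0,0]],"spin":[0]}'
cat > tilt.py <<'E'
from h import *
import sys
from scipy.ndimage import gaussian_filter1d as g1
n=sys.argv[1];cv2.imwrite(f'pics/{n}.png',env.grab_frame('wrist')[:,:,::-1])
def sub(c,sign):
    d=sign*np.diff(g1(c,1.0));i=d[2:-2].argmax()+2
    return round(i+.5+0.5*(d[i-1]-d[i+1])/(d[i-1]-2*d[i]+d[i+1]),2)
for n in('w6',n):
    im=cv2.imread(f'pics/{n}.png').astype(float);g=im.sum(2);r=(im[:,:,2]-im[:,:,0])[215:235].mean(0)[230:290]
    print(n,'handle',230+sub(r,1),230+sub(r,-1),'foot v',[185+sub(g[185:215,x:x+10].mean(1),-1) for x in(275,300,325,340)],'toe u',330+sub(g[199:202].mean(0)[330:380],-1))
f=[env.state()['force']];print(f)
E
python3 tilt.py w8
```

```text
time_s: 19.75
ee_pos: [457.1, -23.6, 114.9]
ee_rot: [179.7, 0.0, 101.6]
force: [7.0, 1.5, -1.7]
gripper_width: 17.0
gripper_force: 60.9
time_s: 19.85
ee_pos: [457.1, -23.6, 114.9]
ee_rot: [179.7, 0.0, 101.6]
force: [7.0, 1.4, -1.5]
gripper_width: 16.3
gripper_force: 60.9
w6 handle 238.59 267.7 foot v [np.float64(203.37), np.float64(203.25), np.float64(203.24), np.float64(203.25)] toe u 364.32
w8 handle 238.71 267.68 foot v [np.float64(203.66), np.float64(204.2), np.float64(204.21), np.float64(204.43)] toe u 371.54
[array([ 7.33,  1.36, -1.32])]
```

```bash
python3 -m jog '{"jaw":[12,12,12,12,12,12],"slide":[[0,-0.01,0.01],[0,-0.01,0.01],[0,-0.01,0.01],[0,-0.01,0],[0,0,0],[0,0,0]],"spin":[0,0,0,0,0,0]}';python3 -m jog '{"jaw":[12],"slide":[[0,0,0]],"spin":[0]}';python3 -m jog '{"jaw":[12],"slide":[[0,0,0]],"spin":[0]}'
```

```text
time_s: 20.5
ee_pos: [456.6, -23.8, 114.2]
ee_rot: [179.6, 0.1, 101.6]
force: [8.4, 1.6, -1.8]
gripper_width: 16.8
gripper_force: 61.1
time_s: 20.6
ee_pos: [456.6, -23.8, 114.2]
ee_rot: [179.6, 0.1, 101.6]
force: [7.4, 1.2, -0.9]
gripper_width: 16.5
gripper_force: 61.1
time_s: 20.7
ee_pos: [456.5, -23.8, 114.2]
ee_rot: [179.6, 0.1, 101.6]
force: [7.6, 2.0, -0.9]
gripper_width: 16.4
gripper_force: 61.1
```

```bash
python3 -m jog '{"jaw":[12,12,12,12,12,12],"slide":[[0,-0.01,0],[0,-0.01,0],[0,-0.01,0],[0,-0.01,0],[0,0,0],[0,0,0]],"spin":[0,0,0,0,0,0]}';python3 -m jog '{"jaw":[12],"slide":[[0,0,0]],"spin":[0]}';python3 -m jog '{"jaw":[12],"slide":[[0,0,0]],"spin":[0]}'
```

```text
time_s: 21.3
ee_pos: [454.7, -24.1, 114.0]
ee_rot: [179.7, 0.0, 101.6]
force: [7.6, 2.3, -0.8]
gripper_width: 16.7
gripper_force: 61.3
time_s: 21.4
ee_pos: [454.7, -24.1, 114.0]
ee_rot: [179.7, 0.0, 101.6]
force: [6.7, 0.0, -1.7]
gripper_width: 16.6
gripper_force: 61.3
time_s: 21.5
ee_pos: [454.7, -24.1, 114.0]
ee_rot: [179.7, 0.0, 101.6]
force: [5.9, 1.7, -0.6]
gripper_width: 16.2
gripper_force: 61.3
```

```bash
python3 -m jog '{"jaw":[12,12,12,12,12],"slide":[[0,-0.01,0],[0,-0.01,0],[0,0,0],[0,0,0],[0,0,0]],"spin":[0,0,0,0,0]}';python3 -m jog '{"jaw":[12],"slide":[[0,0,0]],"spin":[0]}';python3 -m jog '{"jaw":[12],"slide":[[0,0,0]],"spin":[0]}'; python3 tilt.py w9
```

```text
time_s: 22.0
ee_pos: [454.3, -24.2, 114.1]
ee_rot: [179.7, 0.0, 101.6]
force: [7.1, 0.3, -0.4]
gripper_width: 16.2
gripper_force: 61.4
time_s: 22.1
ee_pos: [454.3, -24.2, 114.1]
ee_rot: [179.7, 0.0, 101.6]
force: [6.9, 1.1, -2.4]
gripper_width: 16.6
gripper_force: 61.4
time_s: 22.2
ee_pos: [454.3, -24.2, 114.1]
ee_rot: [179.7, 0.0, 101.6]
force: [7.6, 1.5, -0.9]
gripper_width: 16.5
gripper_force: 61.4
w6 handle 238.59 267.7 foot v [np.float64(203.37), np.float64(203.25), np.float64(203.24), np.float64(203.25)] toe u 364.32
w9 handle 238.74 267.63 foot v [np.float64(203.84), np.float64(204.24), np.float64(204.85), np.float64(204.93)] toe u 375.96
[array([ 7.87,  2.64, -0.96])]
```

```bash
python3 -m jog '{"jaw":[12,12,12],"slide":[[0,-0.01,0.01],[0,-0.01,0.01],[0,0,0]],"spin":[0,0,0]}';for i in 1 2 3; do python3 -m jog '{"jaw":[12],"slide":[[0,0,0]],"spin":[0]}' | grep -E "ee_pos|^force"; done
```

```text
time_s: 22.55
ee_pos: [454.0, -24.3, 113.6]
ee_rot: [179.6, 0.0, 101.6]
force: [7.2, 0.5, -1.0]
gripper_width: 16.1
gripper_force: 61.5
ee_pos: [454.0, -24.3, 113.6]
force: [7.6, 1.8, -0.3]
ee_pos: [454.1, -24.3, 113.6]
force: [8.3, 1.4, -0.8]
ee_pos: [454.0, -24.3, 113.6]
force: [7.8, 1.6, -1.2]
```

```bash
python3 -m jog '{"jaw":[12,12,12],"slide":[[0,-0.01,0],[0,-0.01,0],[0,0,0]],"spin":[0,0,0]}';for i in 1 2 3 4; do python3 -m jog '{"jaw":[12],"slide":[[0,0,0]],"spin":[0]}' | grep -E "ee_pos|^force"; done
```

```text
time_s: 23.15
ee_pos: [453.7, -24.4, 113.6]
ee_rot: [179.6, 0.1, 101.6]
force: [8.4, 1.9, -1.2]
gripper_width: 16.1
gripper_force: 61.7
ee_pos: [453.7, -24.4, 113.6]
force: [7.4, 1.8, -0.5]
ee_pos: [453.7, -24.4, 113.6]
force: [8.6, 1.2, -0.7]
ee_pos: [453.8, -24.4, 113.7]
force: [8.3, 1.3, -1.0]
ee_pos: [453.7, -24.4, 113.6]
force: [8.5, 2.7, -0.9]
```

```bash
python3 -m jog '{"jaw":[12,12,12],"slide":[[0,-0.01,0.01],[0,-0.01,0],[0,0,0]],"spin":[0,0,0]}';for i in 1 2 3 4; do python3 -m jog '{"jaw":[12],"slide":[[0,0,0]],"spin":[0]}' | grep -E "ee_pos|^force"; done; python3 tilt.py w10
```

```text
time_s: 23.85
ee_pos: [451.9, -24.6, 113.0]
ee_rot: [179.8, 0.0, 101.6]
force: [6.7, 1.0, -0.6]
gripper_width: 16.0
gripper_force: 61.6
ee_pos: [451.9, -24.6, 113.0]
force: [6.1, 0.7, -1.1]
ee_pos: [451.9, -24.6, 112.9]
force: [6.1, 0.7, -1.6]
ee_pos: [451.9, -24.6, 113.0]
force: [6.2, 2.3, -1.3]
ee_pos: [451.9, -24.6, 113.0]
force: [7.4, 1.1, -0.3]
w6 handle 238.59 267.7 foot v [np.float64(203.37), np.float64(203.25), np.float64(203.24), np.float64(203.25)] toe u 364.32
w10 handle 238.8 267.55 foot v [np.float64(204.16), np.float64(204.51), np.float64(205.17000000000002), np.float64(205.59)] toe u 367.53
[array([6.6 , 1.27, 0.18])]
```

```bash
python3 -m jog '{"jaw":[12,12,12,12,12,12],"slide":[[0,-0.01,0.01],[0,-0.01,0.01],[0,-0.01,0],[0,-0.01,0],[0,-0.005,0],[0,0,0]],"spin":[0,0,0,0,0,0]}';for i in 1 2 3 4; do python3 -m jog '{"jaw":[12],"slide":[[0,0,0]],"spin":[0]}' | grep -E "ee_pos|^force"; done
```

```text
time_s: 24.9
ee_pos: [451.1, -24.8, 112.6]
ee_rot: [179.7, 0.0, 101.6]
force: [7.6, 1.5, 0.1]
gripper_width: 16.3
gripper_force: 62.0
ee_pos: [451.1, -24.8, 112.6]
force: [7.8, 1.5, -1.3]
ee_pos: [451.1, -24.9, 112.5]
force: [6.5, 1.1, -1.1]
ee_pos: [451.1, -24.8, 112.5]
force: [7.4, 1.5, -1.6]
ee_pos: [451.1, -24.8, 112.5]
force: [6.6, 1.7, -0.8]
```

```bash
python3 -m jog '{"jaw":[12,12,12,12],"slide":[[0,-0.01,0],[0,-0.01,0],[0,-0.005,0],[0,0,0]],"spin":[0,0,0,0]}';for i in 1 2 3 4; do python3 -m jog '{"jaw":[12,12],"slide":[[0,0,0],[0,0,0]],"spin":[0,0]}' | grep -E "ee_pos|^force"; done
```

```text
time_s: 25.7
ee_pos: [450.7, -25.0, 112.7]
ee_rot: [179.7, 0.1, 101.6]
force: [7.3, 0.2, -0.7]
gripper_width: 16.3
gripper_force: 62.1
ee_pos: [450.7, -25.0, 112.6]
force: [7.3, 1.9, -1.5]
ee_pos: [450.7, -25.0, 112.7]
force: [7.5, 2.2, -0.8]
ee_pos: [450.7, -25.0, 112.6]
force: [8.0, 1.7, -0.7]
ee_pos: [450.7, -25.0, 112.6]
force: [7.6, 1.7, -0.2]
```

```bash
python3 -m jog '{"jaw":[12,12,12,12],"slide":[[0,-0.01,0],[0,-0.005,0],[0,0,0],[0,0,0]],"spin":[0,0,0,0]}';for i in 1 2 3 4 5 6 7 8; do python3 -m jog '{"jaw":[12,12],"slide":[[0,0,0],[0,0,0]],"spin":[0,0]}' | grep -E "ee_pos|^force"; done; python3 tilt.py w11
```

```text
time_s: 26.9
ee_pos: [450.4, -25.1, 112.7]
ee_rot: [179.6, 0.1, 101.6]
force: [7.6, 1.5, 0.0]
gripper_width: 16.3
gripper_force: 62.3
ee_pos: [450.4, -25.1, 112.7]
force: [7.8, 1.9, -0.1]
ee_pos: [450.4, -25.1, 112.7]
force: [8.3, 1.8, -1.1]
ee_pos: [450.4, -25.1, 112.7]
force: [7.4, 1.1, -1.4]
ee_pos: [450.4, -25.1, 112.7]
force: [8.1, 1.5, -0.7]
ee_pos: [450.4, -25.1, 112.7]
force: [7.8, 2.4, 0.2]
ee_pos: [450.4, -25.1, 112.7]
force: [7.8, 1.6, -0.6]
ee_pos: [450.4, -25.1, 112.7]
force: [7.0, 1.9, -0.3]
ee_pos: [450.4, -25.0, 112.7]
force: [6.9, 1.7, -0.8]
w6 handle 238.59 267.7 foot v [np.float64(203.37), np.float64(203.25), np.float64(203.24), np.float64(203.25)] toe u 364.32
w11 handle 238.8 267.51 foot v [np.float64(204.14), np.float64(204.7), np.float64(205.32999999999998), np.float64(205.77)] toe u 353.84
[array([ 7.81,  1.11, -0.51])]
```

```bash
python3 -m jog '{"jaw":[12,12,12,12,12,12],"slide":[[0,0,0.01],[0,0,0.01],[0,-0.01,0.01],[0,-0.005,0],[0,-0.005,0],[0,0,0]],"spin":[0,0,0,0,0,0]}';for i in 1 2 3 4 5 6 7; do python3 -m jog '{"jaw":[12,12],"slide":[[0,0,0],[0,0,0]],"spin":[0,0]}' | grep -E "ee_pos|^force"; done
```

```text
time_s: 29.15
ee_pos: [450.1, -25.2, 111.9]
ee_rot: [179.6, 0.1, 101.6]
force: [7.4, 2.1, -0.8]
gripper_width: 16.1
gripper_force: 62.4
ee_pos: [450.1, -25.2, 111.9]
force: [7.6, 2.3, -0.8]
ee_pos: [450.1, -25.2, 111.9]
force: [7.3, 1.0, -0.7]
ee_pos: [450.1, -25.2, 111.9]
force: [6.6, 2.3, -1.6]
ee_pos: [450.1, -25.2, 111.9]
force: [7.6, 1.6, -0.6]
ee_pos: [450.1, -25.2, 111.9]
force: [8.6, 1.5, -0.4]
ee_pos: [450.1, -25.2, 111.9]
force: [7.3, 1.0, -0.7]
ee_pos: [450.1, -25.2, 111.9]
force: [8.0, 2.2, 0.2]
```

```bash
python3 -m jog '{"jaw":[12,12,12,12,12,12],"slide":[[0,-0.005,0],[0,-0.005,0],[0,-0.005,0],[0,-0.005,0],[0,-0.005,0],[0,0,0]],"spin":[0,0,0,0,0,0]}';for i in 1 2 3 4 5 6 7 8 9; do python3 -m jog '{"jaw":[12,12],"slide":[[0,0,0],[0,0,0]],"spin":[0,0]}' | grep -E "ee_pos|^force"; done
```

```text
time_s: 31.15
ee_pos: [447.6, -25.4, 111.4]
ee_rot: [179.8, 0.0, 101.6]
force: [6.0, 0.1, -0.3]
gripper_width: 15.5
gripper_force: 62.1
ee_pos: [447.6, -25.4, 111.4]
force: [5.2, 1.5, 0.1]
ee_pos: [447.6, -25.4, 111.4]
force: [6.3, 0.8, -1.3]
ee_pos: [447.6, -25.4, 111.4]
force: [6.0, 1.0, -0.0]
ee_pos: [447.7, -25.4, 111.4]
force: [5.6, 1.2, -1.0]
ee_pos: [447.7, -25.4, 111.4]
force: [6.3, 1.0, -0.3]
ee_pos: [447.6, -25.4, 111.4]
force: [6.4, 1.8, -0.9]
ee_pos: [447.7, -25.4, 111.4]
force: [6.1, 0.6, -1.1]
ee_pos: [447.7, -25.4, 111.4]
force: [6.2, 1.2, -0.8]
ee_pos: [447.7, -25.4, 111.4]
force: [6.3, 1.3, -1.5]
```

The wrist force averaged about 7.8 N, with moments near 8.5 N, over the hold from roughly 25 to 31 s. The grip starts slipping near 8.5 N. That is above the required 7 N, so I'll back off, lift clear and look at how far the pick has tilted.

```bash
python3 -m jog '{"jaw":[12,12,12,12,12,12,12,12,12,12],"slide":[[0,0.05,0],[0,0.07,0],[0,0.1,0],[0,0.1,0],[0,0.05,0],[0,0,0],[0,0,-0.1],[0,0,-0.2],[0,0,-0.4],[0,0,-0.4]],"spin":[0,0,0,0,0,0,0,0,0,0]}'
python3 -m jog '{"jaw":[12,12,12,12,12],"slide":[[0,0,-0.5],[0,0,-0.5],[0,0,-0.4],[0,0,0],[0,0,0]],"spin":[0,0,0,0,0]}'
python3 - <<'E'
from h import *
import json
p=st()['ee_pos'];m=env.camera_model('wrist');im=env.grab_frame('wrist')[:,:,::-1];cv2.imwrite('pics/w12.png',im)
sc=env.grab_frame('scene')[:,:,::-1];cv2.imwrite('pics/s12.png',sc)
json.dump({k:(v.tolist() if hasattr(v,'tolist') else v) for k,v in m.items()},open('pics/w12.json','w'))
a=cv2.resize(im[130:240,200:400],(0,0),fx=4,fy=4,interpolation=cv2.INTER_CUBIC)
q=proj(env.camera_model('scene'),[p[0],p[1],p[2]]);print(q);x,y=int(q[0]),int(q[1]);
x=max(x,60);b=cv2.resize(sc[y-20:y+25,x-60:x+140],(0,0),fx=4,fy=4,interpolation=cv2.INTER_CUBIC)
n=np.vstack([a,b])[:600];cv2.imwrite('pics/c12.png',n);print(n.shape,x,y)
E
```

```text
time_s: 33.95
ee_pos: [455.9, -23.2, 143.8]
ee_rot: [-179.8, -0.0, 101.6]
force: [0.6, -0.5, -1.4]
gripper_width: 16.5
gripper_force: 59.9
time_s: 34.45
ee_pos: [456.6, -23.3, 185.5]
ee_rot: [-179.9, -0.0, 101.6]
force: [0.1, 0.2, -2.3]
gripper_width: 16.4
gripper_force: 59.8
{'time_s': np.float64(34.45), 'ee_pos': array([456.63, -23.26, 185.51]), 'ee_rot': array([-179.95,   -0.01,  101.6 ]), 'force': array([ 0.06,  0.22, -2.32]), 'qpos': array([ -4.36,   7.23, 102.87,  -0.  ,  69.95, -15.95]), 'gripper_width': np.float64(16.4), 'gripper_force': np.float64(59.85)}
[201.8  147.68]
(600, 800, 3) 201 147
```

View pics/c12.png

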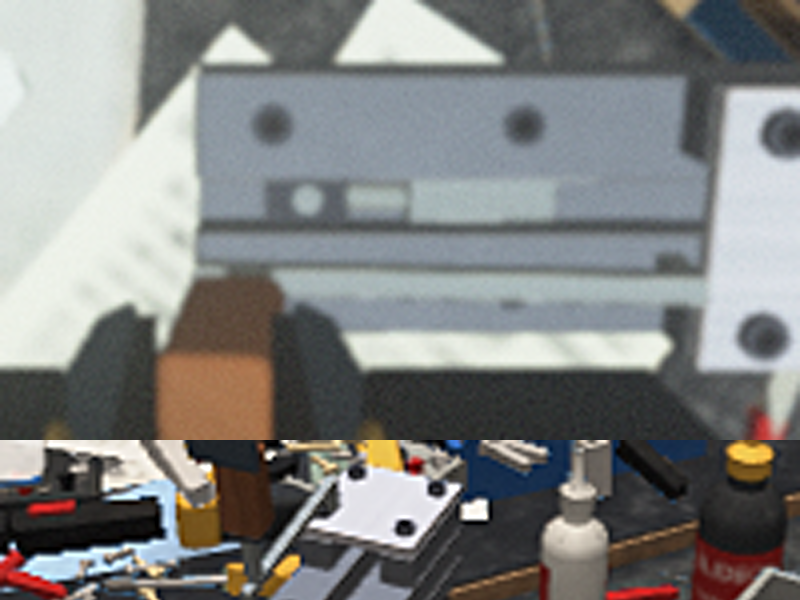

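The key sits against the screw end at u≈410. The handle is visibly pitched, with its top at u≈215 and the far end of the foot at (707,285) in the wrist view and (333,480) in the scene crop. I'll triangulate the foot's end.

```bash
python3 - <<'E'
from h import *
import json
mw=json.load(open('pics/w12.json'));ms=env.camera_model('scene')
def ray(m,uv):
    a=cast(m,uv,0);b=cast(m,uv,200);return a,(b-a)/np.linalg.norm(b-a)
def tri(u1,u2):
    a,d=ray(mw,u1);b,e=ray(ms,u2);A=np.stack([d,-e],1);t=np.linalg.lstsq(A,b-a,rcond=None)[0];p,q=a+d*t[0],b+e*t[1];return (p+q)/2,np.linalg.norm(p-q)
p,g=tri((200+707/4,130+285/4),(141+333/4,127+38/4));print('foot end',p,'gap',g)
a=np.radians(11.61);U=np.array([np.cos(a),np.sin(a)]);t=env.state()['ee_pos']
print('rel TCP s',(p-t)[:2]@U,'z',p[2]-t[2]+54.65,'(upright: 93, ~18)')
# line: foot end height for candidate pitch via wrist u alone
for th in range(0,15,2):
    r=np.radians(th)
    for piv in(74,):
        x,z=93,21-piv;X=x*np.cos(r)-z*np.sin(r);Z=x*np.sin(r)+z*np.cos(r)+piv
        P=np.r_[t[:2]+U*X,t[2]-54.65+Z];x2,z2=0,98-piv;Q=np.r_[t[:2]+U*(-z2*np.sin(r)),t[2]-54.65+piv+z2*np.cos(r)]
        print(th,proj(mw,P),'handle top',proj(mw,Q))
print('obs end',200+707/4,130+285/4,'handle',200+214/4)
E
```

```text
foot end [554.91  -2.8  156.  ] gap 0.972997809672469
rel TCP s 100.6470003537452 z 25.686369252827028 (upright: 93, ~18)
0 [364.87 199.35] handle top [252.36 235.76]
2 [368.48 200.47] handle top [250.92 235.75]
4 [372.06 201.63] handle top [249.49 235.71]
6 [375.62 202.84] handle top [248.07 235.66]
8 [379.16 204.11] handle top [246.65 235.6 ]
10 [382.66 205.43] handle top [245.24 235.51]
12 [386.13 206.81] handle top [243.85 235.4 ]
14 [389.56 208.24] handle top [242.47 235.27]
obs end 376.75 201.25 handle 253.5
```

```bash
python3 -m jog '{"jaw":[12,12,12,12,12,12,12,12,12,12],"slide":[[-0.4,-0.18,0],[-0.8,-0.33,0],[-1,-0.4,0],[-1,-0.4,0],[-1,-0.4,0],[-1,-0.4,0],[-1,-0.4,0],[-1,-0.4,0],[-0.6,-0.25,0],[-0.29,-0.12,0]],"spin":[0,0,0,0,0,0,0,0,0,0]}'
python3 -m jog '{"jaw":[12,12,12,12,12],"slide":[[0,0,0],[0,0,0],[0,0,0],[0,0,0],[0,0,0]],"spin":[0.21,0.21,0,0,0]}'
python3 - <<'E'
from h import *
import json
p=st()['ee_pos'];m=env.camera_model('wrist');im=env.grab_frame('wrist')[:,:,::-1];cv2.imwrite('pics/w13.png',im)
a=np.radians(8.24);U=np.array([np.cos(a),np.sin(a)]);W=np.array([-U[1],U[0]]);d=(p-[416.96,-279.54,106.65])[:2]
print('s off',d@U,'w off',d@W)
# foot yaw/w: foot at tilt, centre line in image by column
g=im.astype(float).sum(2)
for x in(285,300,315,330,345,360): c=np.diff(cv2.GaussianBlur(g[190:215,x-4:x+5].mean(1)[:,None],(1,3),0)[:,0]);print(x,190.5+c.argmax(),190.5+c.argmin(),end=' | ')
E
```

```text
time_s: 35.55
ee_pos: [408.3, -282.8, 185.2]
ee_rot: [-179.9, -0.0, 101.5]
force: [-0.1, 1.1, -2.6]
gripper_width: 16.7
gripper_force: 59.9
time_s: 36.05
ee_pos: [409.7, -280.1, 185.9]
ee_rot: [180.0, -0.0, 98.3]
force: [0.8, -0.1, -1.5]
gripper_width: 16.1
gripper_force: 59.9
{'time_s': np.float64(36.05), 'ee_pos': array([ 409.74, -280.11,  185.92]), 'ee_rot': array([179.99,  -0.  ,  98.31]), 'force': array([ 0.85, -0.06, -1.45]), 'qpos': array([-35.69,  10.77,  98.42,   0.01,  70.8 , -44.  ]), 'gripper_width': np.float64(16.14), 'gripper_force': np.float64(59.85)}
s off -7.2290037816972506 w off 0.47117533956924584
285 204.5 209.5 | 300 197.5 194.5 | 315 197.5 195.5 | 330 198.5 195.5 | 345 198.5 195.5 | 360 198.5 195.5 |
```

```bash
python3 -m jog '{"jaw":[12,12,12,12,12,12,12,12],"slide":[[-0.01,0,0.3],[0,0,0.4],[0,0,0.4],[0,0,0.3],[0,0,0.3],[0,0,0.2],[0,0,0.1],[0,0,0]],"spin":[0,0,0,0,0,0,0,0]}'
python3 -m jog '{"jaw":[12,12,12,12,12,12,12],"slide":[[0,0,0.1],[0,0,0.1],[0,0,0.08],[0,0,0.08],[0,0,0.05],[0,0,0],[0,0,0]],"spin":[0,0,0,0,0,0,0]}'
```

```text
time_s: 36.9
ee_pos: [409.5, -281.0, 125.5]
ee_rot: [-180.0, -0.0, 98.2]
force: [-0.1, 0.1, -1.8]
gripper_width: 16.2
gripper_force: 59.9
time_s: 37.6
ee_pos: [409.6, -281.1, 113.6]
ee_rot: [180.0, 0.0, 98.2]
force: [-0.2, -0.4, -0.9]
gripper_width: 16.2
gripper_force: 59.9
```

```bash
python3 -m jog '{"jaw":[12,12,12,12,12,12],"slide":[[0,0,0.04],[0,0,0.04],[0,0,0.04],[0,0,0.03],[0,0,0],[0,0,0]],"spin":[0,0,0,0,0,0]}'
python3 -m jog '{"jaw":[12,12,12,12,12,12],"slide":[[0,0,0.02],[0,0,0.02],[0,0,0.02],[0,0,0.02],[0,0,0],[0,0,0]],"spin":[0,0,0,0,0,0]}'
```

```text
time_s: 38.2
ee_pos: [409.6, -281.1, 109.0]
ee_rot: [180.0, -0.0, 98.2]
force: [0.0, -0.5, -1.3]
gripper_width: 16.2
gripper_force: 59.9
time_s: 38.8
ee_pos: [410.3, -281.6, 107.8]
ee_rot: [179.9, 0.1, 98.2]
force: [-0.5, -0.1, 6.4]
gripper_width: 16.0
gripper_force: 59.9
```

```bash
python3 -m jog '{"jaw":[12,12,12,12,12],"slide":[[0,0,0],[0,0,0],[0,0,0],[0,0,0],[0,0,0]],"spin":[0,0,0,0,0]}' 3
python3 -m jog '{"jaw":[20,20,24,28,34,40,50,60,60,60],"slide":[[0,0,0],[0,0,0],[0,0,0],[0,0,0],[0,0,0],[0,0,0],[0,0,0],[0,0,0],[0,0,0],[0,0,0]],"spin":[0,0,0,0,0,0,0,0,0,0]}'
python3 - <<'E'
from h import *
import json
m=env.camera_model('wrist');im=env.grab_frame('wrist')[:,:,::-1];cv2.imwrite('pics/w14.png',im)
from scipy.ndimage import gaussian_filter1d as g1
b=(im[:,:,2].astype(float)-im[:,:,0])>45
n,l,st_,c=cv2.connectedComponentsWithStats(b.astype(np.uint8));
for i in np.argsort(-st_[1:,4])[:4]+1: print(st_[i],c[i])
E
```

```text
time_s: 39.3
ee_pos: [409.7, -281.1, 106.7]
ee_rot: [180.0, 0.0, 98.2]
force: [0.2, -0.4, 4.5]
gripper_width: 18.5
gripper_force: 3.1
time_s: 40.3
ee_pos: [409.6, -281.0, 106.6]
ee_rot: [180.0, -0.0, 98.2]
force: [0.8, -1.2, 0.3]
gripper_width: 59.7
gripper_force: 0.0
[ 117    0   82   30 1086] [159.57  17.92]
[253 218  29  30 773] [266.4  232.52]
[410 169  26  54 586] [421.98 196.49]
[123 239  12  51 275] [127.45 266.61]
```

```bash
python3 -m jog '{"jaw":[60,60,60,60,60,60,60,60],"slide":[[0,0,-0.2],[0,0,-0.4],[0,0,-0.6],[0,0,-0.6],[0,0,-0.6],[0,0.27,-0.07],[0,0,0],[0,0,0]],"spin":[0,0,0,0,0,0,0,0]}'
python3 - <<'E'
from h import *
m=env.camera_model('wrist');im=env.grab_frame('wrist')[:,:,::-1];cv2.imwrite('pics/w15.png',im)
w2=cv2.imread('pics/w2.png');ref=proj(__import__('json').load(open('pics/w2.json')),[416.92,-279.13,150])
for n,I in(('w2',w2),('w15',im)):
    b=((I[:,:,2].astype(float)-I[:,:,0])>45).astype(np.uint8);k,l,s,c=cv2.connectedComponentsWithStats(b)
    for i in range(1,k):
        if 235<c[i][0]<280 and 190<c[i][1]<225 and s[i][4]>200: print(n,s[i],c[i])
    pts=[]
    f=I.astype(float).sum(2);print('bright row at cols',[(x,179+int(f[179:189,x].argmax())) for x in(275,290,305,320,333)],'bright end', 300+int(np.diff(cv2.blur(f[182:185,300:370].mean(0)[None],(3,1))[0]).argmin()))
for p in((416.92,-279.13,150),): print('where original handle would be',proj(m,p))
st()
a=cv2.resize(im[130:230,190:390],None,fx=4,fy=4,interpolation=cv2.INTER_CUBIC);cv2.imwrite('pics/w15c.png',a)
print(np.abs(im[150:200,230:380].astype(float)-w2[150:200,230:380]).mean())
E
```

```text
time_s: 41.15
ee_pos: [417.4, -279.5, 180.0]
ee_rot: [-179.9, -0.1, 98.3]
force: [0.9, -0.5, -0.4]
gripper_width: 60.0
gripper_force: 0.0
w2 [241 190  20  23 442] [250.37 200.8 ]
bright row at cols [(275, 183), (290, 183), (305, 183), (320, 183), (333, 184)] bright end 338
w15 [244 189  20  24 440] [253.19 200.73]
bright row at cols [(275, 182), (290, 182), (305, 182), (320, 182), (333, 182)] bright end 340
where original handle would be [252.42 200.32]
{'time_s': np.float64(41.2), 'ee_pos': array([ 417.18, -279.43,  179.79]), 'ee_rot': array([-179.92,   -0.08,   98.26]), 'force': array([-0.07, -0.55, -0.29]), 'qpos': array([-35.13,  11.61,  98.25,   0.  ,  70.26, -43.39]), 'gripper_width': np.float64(59.92), 'gripper_force': np.float64(0.0)}
10.64231111111111
```

The handle top is back within about 0.5 mm of where it started, the foot line and toe end match the first view, and the key is lying by the screw. I'm handing in.

```bash
python3 -c "
from workcell import env
print(env.job_done())"
```

```text
the job is handed in; nothing more can be done
None
```

The job is handed in at about 41 s, result not shown: the key lies against the stop's screw and the pick stands in its rest within about 0.5 mm of where I found it, but the steady pull was about 7.8 N by the wrist force (over the 7 N needed, short of your 10 N) for about 4 s, because the pick slipped in the grip near 8.5 N.

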